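Crack open the airtight case

ROBOT

A 7-joint arm with a two-finger parallel gripper is mounted at the origin on the work surface. World frame = base frame: x ahead of the robot, y to its left, z up, the work surface at z = 0. Lengths are in m, angles in rad, forces in N, time in s.
With the tool pointing down it reaches from about 0.4 to 0.85 m from the base axis. Payload 4.4 kg.
Tool frame: the origin (TCP) lies at the very end of the fingers, on their centre line; the grasp point (between the pads) lies 19 mm behind it (env.grip_depth is the distance from the TCP to the grasp point, in m); z points along the fingers, y is the direction in which the jaws open and shut (so a half turn about z gives the same grasp; the last joint's range is limited). The gripper opens to 94 mm and grips with 3 to 60 N. Pads are 16 mm wide; open, the fingers measure 119 mm over their backs; the gripper's body (75 mm by 177 mm) begins 78 mm behind the grasp point.
Start: joints at [-1.198, 0.628, 0.038, 1.517, -0.027, 0.996, -0.02], TCP at [0.276, 0.588, 0.205] pointing down, gripper open.
Joint ranges: [-3.06, 3.06], [-0.37, 2.12], [-1.25, 1.32], [0.18, 2.47], [-1.1, 4.24], [0.23, 1.98], [-2.94, 2.94]. Speed limits (rad/s): [2.57, 2.57, 3.14, 3.14, 3.14, 3.14, 3.14].

INTERFACE

Orientations are given as a 3x3 rotation matrix whose columns are the frame's x, y, z axes.
In Python, from station import env gives the robot as it stands.
- The arm moves only by the shell command python3 -m jog 'ROWS' [FORCE]. ROWS is JSON, a list of rows, each a list of 7 numbers: the shift along the tool's x, y, z in mm, then the turn, a rotation vector about the tool's x, y, z in degrees, then the opening, from 0 (shut) to 1 (fully open). In form: [[dx, dy, dz, wx, wy, wz, fingers], ...]. A call has 1 to 5 rows; each row is the pose to reach, as a shift and turn from the pose commanded when the call began, along the tool's axes at that moment; what a row does not reach only later rows make up. A row lasts 1/12 s, in which the tool goes at most 41.7 mm and 7.16 degrees, less where a joint would pass 70% of its speed; a pose out of reach is approached as far as the arm can. A call with a gripper value outside its range is refused whole. The fingers move at their own pace and stop on an object; FORCE is the grip in N (left out, the last holds). Time passes only in rows, so rows that repeat a pose let the fingers close. It gives the time, the measured TCP pose, the force and the opening at its end, in the units of the state.
- env.state(): the state, without advancing time (a new reading comes with each control period).
- env.capture(name): name is "scene" or "side" or "wrist"; returns the picture (480x640x3 uint8, red, green, blue); there is no depth.
- env.camera_params(name): a dict with "fx", "fy", "cx", "cy" (pixels), "R" (3x3) and "t" (3): a world point X has camera coordinates R X + t. Camera axes: x right, y down, z forward; pixel columns grow to the right and rows downward; lengths in m; the calibration is good to about 2 mm. A picture is of the moment at which its call begins: read the wrist's pose just before it. camera_params takes no time and is no camera call; for the wrist camera it gives the pose at the moment of the call.
- env.sign_off(): hands the job in, once; it reports no verdict.
The state is a dict: "time": time; "q": joint angles; "dq": joint speeds; "joint_torque": joint torques, N m; "tcp_pos": TCP position; "tcp_rot": TCP orientation; "wrist_force": force on the tool from outside, world axes, zero at the start; "torque": the same for the moment, N m; "opening": opening from 0.0 (shut) to 1.0 (fully open).
Only numpy, scipy, OpenCV 4.12 (cv2) and the standard library are available. Lean on these libraries where they do the work, as an engineer would, in place of code of your own. Each camera call takes 0.05 s, during which the arm holds its last target. There are 200 camera calls.

TASK

The grey airtight case on the market stall has been shut for years and wants airing. Swing the handle of its toggle clamp right back away from the lid, through the dead centre, so that the hold-down arm comes off the lid; then pull the lid up by its steel bar handle, free of the stuck rubber seal without letting it fly wide open, and finish while still holding it there motionless and slightly open, with a gap of about 30 mm at the front edge. Leave the clamp open and the wares around the case where they stand.

Things in the scene. Friction and masses are not known exactly. Their poses are not given: they have to be found in the camera images.
- case: grey steel case fixed to the table, 220 (x) x 190 (y) x 95 mm tall, 105 mm to the top of its lid; origin under its centre, on the table. The lid opens at its front (-x side) and is hinged along its +x side; a steel toggle clamp sits on the middle of its +y side. 'Case frame' below means this frame.
- lid_angle (a joint): lid angle in rad about the hinge line (along the case's y axis): 0 shut, grows as the front rises, stop at 0.55. 0.13 rad is a gap of about 30 mm at the front edge. The stuck seal holds until about 13 N straight up at the bar, lets go within the first 7 mm, then only 2 to 4 N of lid weight remain. If released, the lid falls shut.
- lid: the case's flat lid, 232 x 206 mm, 7 mm thick with a 3 mm raised panel, about 0.5 kg. Its origin lies on the hinge line at its middle, case frame (112, 0, 98) mm, and does not move; axes parallel to the case's when shut.
- lid_edge (a point): middle of the lid's front edge (underside), 228 mm from the hinge line; moves with the lid
- lid_bar (a point): middle of the axis of the round steel bar handle on the lid near its front: bar 12 mm thick, 100 mm long, along the case's y axis, on a leg at each end. Case frame (-85, 0, 137) mm when shut, with about 25 mm free between bar and lid; turns with the lid about the hinge line (from it 197 mm forward, 39 mm up).
- clamp_handle (a joint): angle in rad of the clamp's handle about its pivot line (along the case's x axis). 0: clamped, handle up, leaning 0.15 rad inward over the lid. Grows as it swings outward to the case's +y side, stop at 1.45 (nearly level). Dead centre at 0.2, about 5 N at the grip up to there, then it snaps over and about 2 N of friction remain. It stays where left. The hold-down arm is one piece with it.
- clamp_pivot (a point): middle of the clamp's pivot line, case frame (0, 125, 125) mm. It does not move.
- clamp_grip (a point): point on the axis of the clamp handle's black round grip (18 mm thick, from 36 to 86 mm from the pivot), 65 mm from the pivot; moves with the handle. The flat hold-down arm, 16 mm wide, reaches 58 mm from the same pivot inward over the lid and presses on it with a rubber foot.
- mug: terracotta mug with a side handle, 76 mm across, 85 mm tall, standing beside the case; origin under its centre. Leave it alone.
- bowl: blue ceramic bowl, 90 mm across, 40 mm tall, standing beside the case; origin under its centre. Leave it alone.
- bangle: brass bangle lying flat behind the case, 68 mm across, 12 mm tall; origin under its centre. Leave it alone.
- jug: white pottery jug with a handle, about 110 mm across, 150 mm tall; origin under its centre. Leave it alone.
- sugar_pot: white lidded sugar pot, 104 mm across, 122 mm tall; origin under its centre. Leave it alone.
- candlestick: brass candlestick, 84 mm across at the foot, 150 mm tall; origin under its centre. Leave it alone.
- bottle: green glass bottle with a cork, 70 mm across, 190 mm tall; origin under its centre. Leave it alone.

How it is judged:
By the outcome, as a careful person would: the job done as asked, in the order asked, and still so for the second after the job is handed in, while the arm keeps its last pose, push and grip.
It also fails if it takes over 42 s, if anything falls off the work surface, if the arm or the gripper's body presses on something with over 40 N, if the wrist force passes 120 N, or if a joint passes its speed limit or range.

## Working session

There is one attempt and no reset: what is moved stays moved. The work goes in short steps, Python scripts to look and compute and a shell command to move; the robot and the scene stay as the last step left them, time stands still between calls to the robot, and variables do not carry over. Pictures are saved under pics/ and viewed, about 8 in all and at most 12, crops included, and the job is handed in when it is done.

```bash
mkdir -p pics; ls
python3 - <<'E'
from station import env
import cv2
s=env.state();print(s['time'],s['tcp_pos'],s['tcp_rot'],s['opening'])
for n in('scene','side'):
    cv2.imwrite(f'pics/{n}0.png',cv2.cvtColor(env.capture(n),cv2.COLOR_RGB2BGR)); p=env.camera_params(n);print(n,p)
E
```

```text
pics
0.0 [0.27586637 0.58785584 0.20459971] [[-9.05247296e-01  4.24884441e-01 -7.38326811e-04]
 [ 4.24885082e-01  9.05245851e-01 -1.61756920e-03]
 [-1.89127014e-05 -1.77800419e-03 -9.99998419e-01]] 1.0008743167555674
scene {'fx': 499.156603379135, 'fy': 499.156603379135, 'cx': 321.73111191052163, 'cy': 241.48967953081575, 'R': array([[-0.53538626,  0.84455113, -0.00974425],
       [ 0.71854599,  0.4493836 , -0.53079756],
       [-0.44390677, -0.29118341, -0.84744263]]), 't': array([ 0.31881527, -0.32975495,  1.48477206])}
side {'fx': 618.9746163808848, 'fy': 618.9746163808848, 'cx': 319.5396884665769, 'cy': 240.47467298350603, 'R': array([[-0.69979243, -0.71408809,  0.01920313],
       [-0.47885773,  0.44898426, -0.75439274],
       [ 0.53008097, -0.53711389, -0.65614239]]), 't': array([0.37763939, 0.38466852, 1.38890964])}
```

View pics/scene0.png

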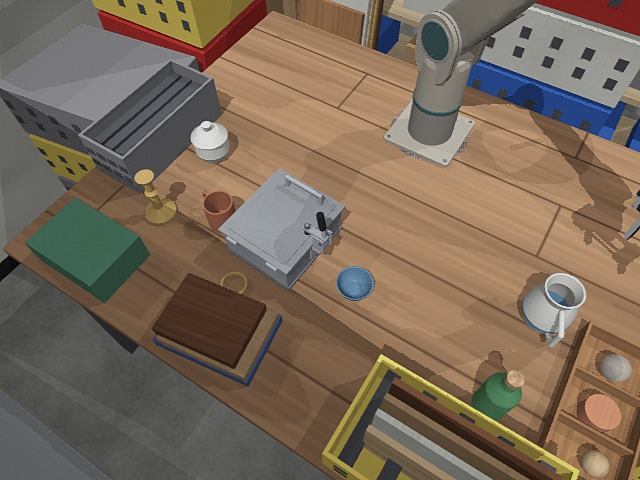

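View pics/side0.png

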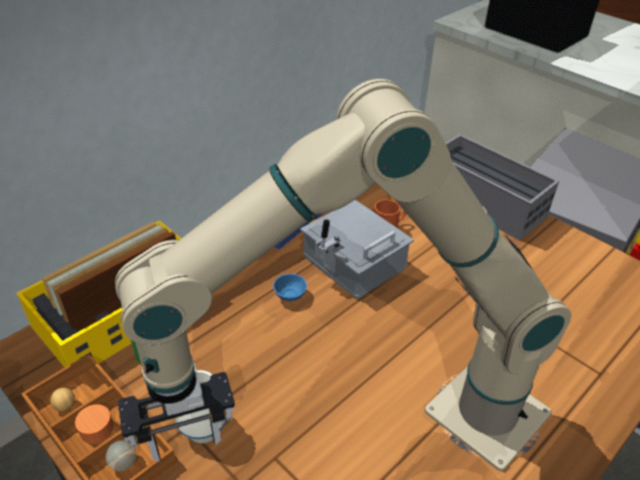

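Both cameras see the case: bar at about (304,189) in scene and (381,245) in side, grip at about (322,222) and (325,230). I'll enlarge both.

Run:
```python
import cv2,numpy as np
a=cv2.imread('pics/scene0.png')[160:290,210:360];b=cv2.imread('pics/side0.png')[190:300,290:420]
f=lambda i:cv2.resize(i,None,fx=4,fy=4,interpolation=cv2.INTER_CUBIC)
a=cv2.resize(a,(600,520),interpolation=cv2.INTER_CUBIC);cv2.imwrite('pics/ca.png',a)
b=cv2.resize(b,None,fx=5,fy=5,interpolation=cv2.INTER_CUBIC);cv2.imwrite('pics/cb.png',b)
```

```text
(no output)
```

View pics/ca.png

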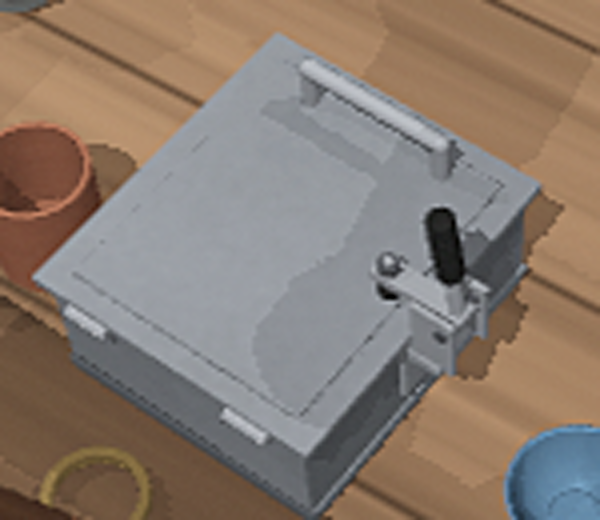

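View pics/cb.png

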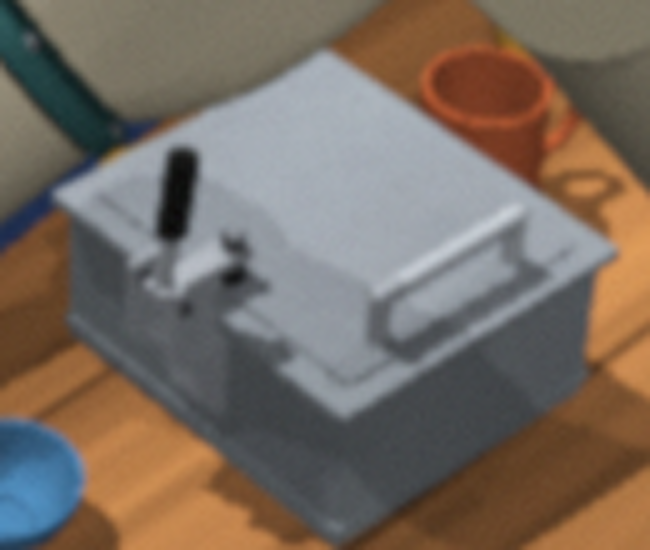

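The crops show the four lid corners, both ends of the bar and the grip tip clearly in each view. I'll fit the case pose to them.

```bash
cat > h.py <<'E'
import numpy as np
from station import env
from scipy.optimize import least_squares
def proj(p,X):
    c=X@p['R'].T+p['t']; return np.c_[p['fx']*c[:,0]/c[:,2]+p['cx'],p['fy']*c[:,1]/c[:,2]+p['cy']]
def world(v,P):
    c,s=np.cos(v[2]),np.sin(v[2]); return np.atleast_2d(P)@np.array([[c,s,0],[-s,c,0],[0,0,1]])+[v[0],v[1],0]
E
python3 - <<'E'
from h import *
P=np.array([[-116,-103,102],[-116,103,102],[116,103,102],[116,-103,102],[-85,-47,139],[-85,47,139],[0,112,210]])/1e3
a=np.array([[278,35],[540,187],[310,457],[35,280],[308,68],[446,145],[440,210]])/4+[210,160]
b=np.array([[615,255],[345,415],[55,195],[325,50],[518,212],[380,297],[183,150]])/5+[290,190]
A,B=env.camera_params('scene'),env.camera_params('side')
f=lambda v:np.r_[proj(A,world(v,P))-a,proj(B,world(v,P))-b].ravel()
r=min((least_squares(f,[.6,.1,y],loss='soft_l1') for y in (-1,0,1,2)),key=lambda r:r.cost)
print(r.x,r.cost);print(f(r.x).reshape(-1,2).round(1))
np.save('case.npy',r.x)
print(world(r.x,[[0,.125,.125],[0,.115,.189],[-.085,0,.137],[0,.3,0]]))
# wares on table
def gp(p,uv,z):
    d=p['R'].T@np.array([(uv[0]-p['cx'])/p['fx'],(uv[1]-p['cy'])/p['fy'],1]);o=-p['R'].T@p['t'];return o+d*(z-o[2])/d[2]
for n,uv,z in(('bowl',(356,282),.03),('mug',(217,197),.085),('jug',(567,290),.15)):print(n,gp(A,uv,z))
E
```

```text
[ 0.54359707 -0.1418132  -0.06141195] 8.202401718638095
[[-0.  -0.5]
 [ 0.7 -0.7]
 [-0.4  0.2]
 [-0.3 -0.2]
 [ 1.3 -0.4]
 [-2.1 -1.9]
 [ 0.2  1.4]
 [ 0.6 -0.8]
 [-0.6  1.2]
 [-0.9 -0.1]
 [-0.3 -0. ]
 [-1.4  0.2]
 [ 0.7 -1.7]
 [ 0.   0.3]]
[[ 0.55126874 -0.01704884  0.125     ]
 [ 0.550655   -0.02702998  0.189     ]
 [ 0.4587573  -0.13659646  0.137     ]
 [ 0.56200907  0.15762127  0.        ]]
bowl [0.56612273 0.07808513 0.03      ]
mug [ 0.57036628 -0.32664629  0.085     ]
jug [0.406665   0.48477085 0.15      ]
```

The case is at (0.544, -0.142) with yaw -3.5°, and the fit residuals are about 1 px. My plan is to close the fingers, line tool x up with case +y, and push the grip outward from the inside.

```bash
cat >> h.py <<'E'
from scipy.spatial.transform import Rotation as Ro
V=np.load('case.npy'); C=world([0,0,V[2]],np.eye(3)).T   # case axes in world
RT=C@np.array([[0,1,0],[1,0,0],[0,0,-1.]])               # tool x=case y, tool y=case x, z down
def rows(*Pc,R=RT):
    "rows for TCP targets in case frame (mm)"
    s=env.state(); T=np.array(s['tcp_rot'])
    print('t',round(s['time'],2),'tcp case mm',((s['tcp_pos']-[V[0],V[1],0])@C*1e3).round(1),'F case',(np.array(s['wrist_force'])@C).round(1),'open',round(s['opening'],3))
    for p in Pc: print(p,(T.T@(world(V,np.array(p)/1e3)[0]-s['tcp_pos'])*1e3).round(1),Ro.from_matrix(T.T@R).as_rotvec(degrees=True).round(1))
E
python3 -c "
from h import *
rows((0,75,260))"
```

```text
t 0.1 tcp case mm [-312.   711.9  204.7] F case [-0.2 -0.  -0.2] open 1.001
(0, 75, 260) [-524.7 -477.2  -54.5] [-0.1  0.1 68.4]
```

```bash
python3 -m jog '[[0,0,-40,0,0,0,0],[-525,-477,-55,0,0,68.4,0],[-525,-477,-55,0,0,68.4,0],[-525,-477,-55,0,0,68.4,0],[-525,-477,-55,0,0,68.4,0]]' 20
python3 -c "
from h import *
rows((0,75,260))"
```

```text
time: 0.52
tcp_pos: [0.3404, 0.4327, 0.2489]
tcp_rot: [[-0.586, 0.81, -0.0], [0.81, 0.586, -0.0], [-0.0, -0.0, -1.0]]
wrist_force: [0.9, -0.4, 0.4]
opening: 0.684
t 0.52 tcp case mm [-238.1  560.9  248.9] F case [ 1.  -0.4  0.4] open 0.684
(0, 75, 260) [-526.6 -124.5  -11.1] [-0.   0.  39.4]
```

```bash
python3 -m jog '[[-527,-124,-11,0,0,39.4,0],[-527,-124,-11,0,0,39.4,0],[-527,-124,-11,0,0,39.4,0],[-527,-124,-11,0,0,39.4,0],[-527,-124,-11,0,0,39.4,0]]' >/dev/null
python3 -c "
from h import *
rows((0,75,260))"
```

```text
t 0.93 tcp case mm [-145.3  374.5  253.2] F case [-0.1  0.4 -0.9] open 0.329
(0, 75, 260) [-308.   126.3   -6.9] [-0.  -0.   3.6]
```

```bash
for i in 1 ; do python3 -m jog '[[-308,126,-7,0,0,3.6,0],[-308,126,-7,0,0,3.6,0],[-308,126,-7,0,0,3.6,0],[-308,126,-7,0,0,3.6,0],[-308,126,-7,0,0,3.6,0]]' >/dev/null; done
python3 -c "
from h import *
rows((0,75,260))"
```

```text
t 1.35 tcp case mm [-53.5 187.7 257.5] F case [ 1.  -0.  -0.1] open 0.007
(0, 75, 260) [-113.    52.8   -2.5] [-0.  -0.   0.3]
```

```bash
python3 -m jog '[[-113,53,-2,0,0,0.3,0],[-113,53,-2,0,0,0.3,0],[-113,53,-2,0,0,0.3,0],[-113,53,-2,0,0,0.3,0],[-113,53,-2,0,0,0.3,0]]' >/dev/null
python3 - <<'E'
from h import *
import cv2
rows((0,80,183))
p=env.camera_params('wrist'); im=env.capture('wrist')
g=world(V,np.array([[0,112,210],[0,125,125],[0,115,189]])/1e3); print(proj(p,g))
cv2.imwrite('pics/w1.png',cv2.cvtColor(im,cv2.COLOR_RGB2BGR))
E
```

```text
t 1.77 tcp case mm [1.000e-01 7.350e+01 2.592e+02] F case [ 0.5 -0.  -0.2] open 0.002
(0, 80, 183) [ 6.6 -0.1 76.2] [-0.   0.1 -0.3]
[[319.61854659 190.37010788]
 [320.26644306 156.72385883]
 [319.81922235 180.41435954]]
```

View pics/w1.png

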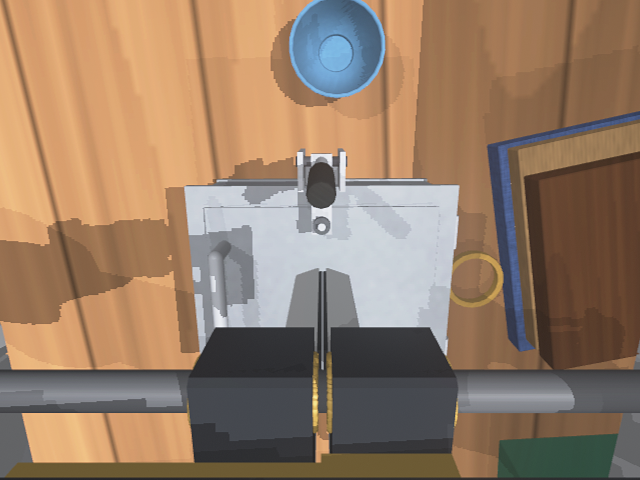

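The grip tip is at (320,192), within 2 px of the prediction, and the closed fingers are in line behind it. I'll descend inside the grip and push outward.

```bash
python3 -m jog '[[7,0,40,0,0,-0.3,0],[7,0,76,0,0,-0.3,0],[20,0,76,0,0,-0.3,0],[30,0,76,0,0,-0.3,0],[38,0,76,0,0,-0.3,0]]'
python3 - <<'E'
from h import *
def t(r,phi,h=8):
    a=np.radians(phi);return (0,125+r*np.sin(a)-9*np.cos(a)-h,125+r*np.cos(a)+9*np.sin(a))
rows(*[tuple(np.round(t(60,p),1)) for p in (-8,10,25,40,55,65,74)])
E
```

```text
time: 2.23
tcp_pos: [0.5506, -0.0256, 0.1846]
tcp_rot: [[0.054, 0.999, -0.0], [0.999, -0.054, -0.0], [-0.0, -0.0, -1.0]]
wrist_force: [-0.9, -2.8, -1.1]
opening: 0.004
t 2.23 tcp case mm [-1.000e-01  1.164e+02  1.846e+02] F case [-0.7 -2.9 -1.1] open 0.004
(np.float64(0.0), np.float64(99.7), np.float64(183.2)) [-16.7   0.    1.4] [-0.   0.   0.4]
(np.float64(0.0), np.float64(118.6), np.float64(185.7)) [ 2.2  0.2 -1.1] [-0.   0.   0.4]
(np.float64(0.0), np.float64(134.2), np.float64(183.2)) [17.8  0.3  1.4] [-0.   0.   0.4]
(np.float64(0.0), np.float64(148.7), np.float64(176.7)) [32.3  0.4  7.9] [-0.   0.   0.4]
(np.float64(0.0), np.float64(161.0), np.float64(166.8)) [44.6  0.5 17.8] [-0.   0.   0.4]
(np.float64(0.0), np.float64(167.6), np.float64(158.5)) [51.2  0.5 26.1] [-0.   0.   0.4]
(np.float64(0.0), np.float64(172.2), np.float64(150.2)) [55.8  0.6 34.4] [-0.   0.   0.4]
```

```bash
python3 -m jog '[[18,0,2,0,0,0.4,0],[32,0,8,0,0,0.4,0],[45,0.5,18,0,0,0.4,0],[51,0.5,26,0,0,0.4,0],[56,0.5,34,0,0,0.4,0]]'
python3 -c "
from h import *
rows((0,172,150),(0,174,146))"
```

```text
time: 2.65
tcp_pos: [0.5556, 0.0315, 0.1498]
tcp_rot: [[0.06, 0.998, 0.003], [0.998, -0.06, 0.002], [0.002, 0.003, -1.0]]
wrist_force: [-1.1, -1.8, 20.8]
opening: 0.003
t 2.65 tcp case mm [  1.4 173.7 149.8] F case [-1.  -1.9 20.8] open 0.003
(0, 172, 150) [-1.7 -1.4 -0.2] [ 0.2 -0.1  0.1]
(0, 174, 146) [ 0.3 -1.4  3.8] [ 0.2 -0.1  0.1]
```

The fingers read 21 N upward, so the handle is at its stop. I'll lift clear, go over the bar opening on the way, and check.

```bash
python3 -m jog '[[0,0,-40,0,0,0,0],[0,0,-80,0,0,0,0],[-40,-40,-100,0,0,0,0.5],[-80,-75,-100,0,0,0,0.5],[-120,-86,-100,0,0,0,0.5]]' >/dev/null
python3 - <<'E'
from h import *
import cv2
rows((-85,0,240),(-85,0,117))
cv2.imwrite('pics/s2.png',cv2.resize(cv2.cvtColor(env.capture('side'),cv2.COLOR_RGB2BGR)[170:310,270:440],None,fx=4,fy=4))
p=env.camera_params('wrist'); im=env.capture('wrist')
print(proj(p,world(V,np.array([[-85,-50,137],[-85,50,137],[-85,0,137]])/1e3)))
cv2.imwrite('pics/w2.png',cv2.cvtColor(im,cv2.COLOR_RGB2BGR))
E
```

```text
t 3.07 tcp case mm [-75.5  76.3 249.1] F case [ 0.1 -1.7  0.8] open 0.184
(-85, 0, 240) [-76.3  -9.7   9. ] [ 0.  -0.1  0.1]
(-85, 0, 117) [-76.5  -9.8 132. ] [ 0.  -0.1  0.1]
[[316.05395169 362.84181394]
 [314.26440755 248.29374638]
 [315.19579592 307.91157629]]
```

View pics/w2.png

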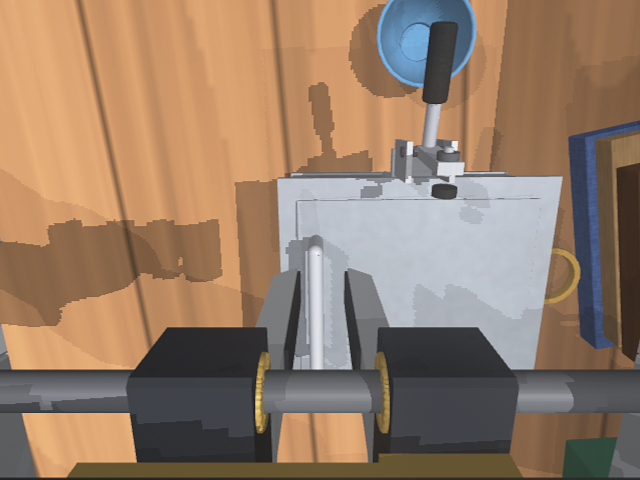

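The clamp is fully open with the arm upright and its foot off the lid. The bar runs from about (316,240) down between the fingers, as predicted. Next I move over its middle and descend.

```bash
python3 -m jog '[[-40,-10,9,0,0,0.1,0.5],[-76,-10,9,0,0,0.1,0.5],[-76,-10,50,0,0,0.1,0.5],[-76,-10,90,0,0,0.1,0.5],[-76,-10,130,0,0,0.1,0.5]]' 
python3 -c "
from h import *
rows((-85,0,118))"
```

```text
time: 3.58
tcp_pos: [0.4604, -0.1377, 0.1172]
tcp_rot: [[0.066, 0.998, 0.002], [0.998, -0.066, 0.0], [0.0, 0.002, -1.0]]
wrist_force: [0.2, 1.5, -0.2]
opening: 0.5
t 3.58 tcp case mm [-83.3  -1.  117.2] F case [ 0.2  1.5 -0.2] open 0.5
(-85, 0, 118) [ 1.  -1.7 -0.8] [ 0.1 -0.  -0.3]
```

```bash
python3 -m jog '[[1,-2,-1,0,0,-0.3,0],[1,-2,-1,0,0,-0.3,0],[1,-2,-1,0,0,-0.3,0],[1,-2,-1,0,0,-0.3,0],[1,-2,-1,0,0,-0.3,0]]' 40
python3 -m jog '[[1,-2,-1,0,0,0,0],[1,-2,-1,0,0,0,0]]' 40
cat >> h.py <<'E'
def lift(*ths):
    "TCP targets for lid angles, from the shut grasp stored in grasp.npy (case mm)"
    g=np.load('grasp.npy'); H=np.array([112,0,98])
    for th in ths:
        Q=Ro.from_rotvec([0,th,0]).as_matrix(); rows(tuple((H+Q@(g-H)).round(1)),R=C@Q@C.T@RT)
E
python3 - <<'E'
from h import *
s=env.state();np.save('grasp.npy',(s['tcp_pos']-[V[0],V[1],0])@C*1e3)
lift(0,.02,.04,.06,.09,.13)
E
```

```text
time: 4.0
tcp_pos: [0.4595, -0.1367, 0.1219]
tcp_rot: [[0.059, 0.998, 0.005], [0.998, -0.059, -0.001], [-0.0, 0.005, -1.0]]
wrist_force: [-0.0, -0.7, 0.1]
opening: 0.179
time: 4.17
tcp_pos: [0.4583, -0.136, 0.1223]
tcp_rot: [[0.059, 0.998, 0.006], [0.998, -0.059, -0.002], [-0.001, 0.006, -1.0]]
wrist_force: [4.2, -1.8, -3.2]
opening: 0.116
t 4.17 tcp case mm [-85.5   0.6 122.3] F case [ 4.3 -1.6 -3.2] open 0.116
(np.float64(-85.5), np.float64(0.6), np.float64(122.3)) [0. 0. 0.] [0.4 0.1 0.1]
t 4.17 tcp case mm [-85.5   0.6 122.3] F case [ 4.3 -1.6 -3.2] open 0.116
(np.float64(-85.0), np.float64(0.6), np.float64(126.3)) [ 0.   0.6 -4. ] [1.5 0.1 0.1]
t 4.17 tcp case mm [-85.5   0.6 122.3] F case [ 4.3 -1.6 -3.2] open 0.116
(np.float64(-84.4), np.float64(0.6), np.float64(130.2)) [ 0.   1.2 -7.9] [2.7 0.1 0.1]
t 4.17 tcp case mm [-85.5   0.6 122.3] F case [ 4.3 -1.6 -3.2] open 0.116
(np.float64(-83.7), np.float64(0.6), np.float64(134.1)) [  0.    1.9 -11.8] [3.8 0.1 0.1]
t 4.17 tcp case mm [-85.5   0.6 122.3] F case [ 4.3 -1.6 -3.2] open 0.116
(np.float64(-82.6), np.float64(0.6), np.float64(140.0)) [ -0.    3.1 -17.7] [5.5 0.1 0.1]
t 4.17 tcp case mm [-85.5   0.6 122.3] F case [ 4.3 -1.6 -3.2] open 0.116
(np.float64(-80.7), np.float64(0.6), np.float64(147.7)) [ -0.    5.  -25.4] [7.8 0.1 0.1]
```

The bar is gripped: the opening of 0.116 is about 11 mm for a 12 mm bar. Now I lift slowly along the hinge arc.

```bash
python3 -m jog '[[0,0,-1,0.3,0,0,0],[0,0.3,-2,0.6,0,0,0],[0,0.5,-3,0.9,0,0,0],[0,0.6,-4,1.2,0,0,0],[0,0.6,-4,1.2,0,0,0]]' 50
python3 -c "
from h import *
lift(.13)"
```

```text
time: 4.58
tcp_pos: [0.4584, -0.1361, 0.1249]
tcp_rot: [[0.059, 0.998, -0.017], [0.998, -0.059, -0.001], [-0.002, -0.017, -1.0]]
wrist_force: [5.2, -1.9, -7.7]
opening: 0.114
t 4.58 tcp case mm [-85.4   0.5 124.9] F case [ 5.3 -1.6 -7.7] open 0.114
(np.float64(-80.7), np.float64(0.6), np.float64(147.7)) [  0.1   4.3 -22.9] [6.5 0.1 0.1]
```

```bash
python3 -m jog '[[0,0.2,-1,0.3,0,0,0],[0,0.4,-2,0.6,0,0,0],[0,0.6,-3,0.9,0,0,0],[0,0.7,-4,1.2,0,0,0],[0,0.8,-5,1.4,0,0,0]]'
python3 -c "
from h import *
lift(.13)"
```

```text
time: 5.0
tcp_pos: [0.4592, -0.1361, 0.1301]
tcp_rot: [[0.059, 0.997, -0.042], [0.998, -0.059, 0.001], [-0.001, -0.042, -0.999]]
wrist_force: [5.8, -1.8, -4.3]
opening: 0.114
t 5.0 tcp case mm [-84.6   0.5 130.1] F case [ 5.9 -1.4 -4.3] open 0.114
(np.float64(-80.7), np.float64(0.6), np.float64(147.7)) [  0.    3.1 -17.7] [5.1 0.1 0.1]
```

The force is dropping, so the seal is letting go. Continuing.

```bash
python3 -m jog '[[0,0.5,-3,0.9,0,0,0],[0,1,-6,1.8,0,0,0],[0,1.5,-9,2.7,0,0,0],[0,2,-12,3.5,0,0,0],[0,2.6,-15,4.4,0,0,0]]'
python3 -c "
from h import *
lift(.13)"
```

```text
time: 5.42
tcp_pos: [0.4622, -0.1362, 0.1451]
tcp_rot: [[0.059, 0.991, -0.119], [0.998, -0.059, 0.006], [-0.001, -0.119, -0.993]]
wrist_force: [4.7, -2.0, -4.4]
opening: 0.109
t 5.42 tcp case mm [-81.5   0.6 145.1] F case [ 4.8 -1.7 -4.4] open 0.109
(np.float64(-80.7), np.float64(0.6), np.float64(147.7)) [ 0.   0.5 -2.7] [0.6 0.1 0.1]
```

```bash
python3 -m jog '[[0,0.3,-1,0.3,0,0,0],[0,0.5,-2,0.6,0,0,0],[0,0.5,-2.5,0.6,0,0,0],[0,0.5,-2.5,0.6,0,0,0],[0,0.5,-2.5,0.6,0,0,0]]' >/dev/null
python3 - <<'E'
from h import *
import cv2
lift(.13)
f=lambda n,y,x:cv2.cvtColor(env.capture(n),cv2.COLOR_RGB2BGR)
a=f('scene',0,0);b=f('side',0,0)
o=np.hstack([cv2.resize(i,(400,400),interpolation=cv2.INTER_CUBIC) for i in(a[150:300,210:360],b[180:330,275:425])]);cv2.imwrite('pics/e.png',o)
P=lambda th:world(V,np.array([[112-228*np.cos(th)+4*0,103,98+228*np.sin(th)],[112-228*np.cos(th),-103,98+228*np.sin(th)]])/1e3)
for th in(0,.1,.13,.16):
  print(th,(proj(env.camera_params('scene'),P(th))-[210,150])*400/150,(proj(env.camera_params('side'),P(th))-[275,180])*400/150+[400,0])
E
```

```text
t 5.83 tcp case mm [-81.1   0.6 147.1] F case [ 5.7 -2.4 -3.7] open 0.115
(np.float64(-80.7), np.float64(0.6), np.float64(147.7)) [ 0.   0.3 -0.7] [0.  0.1 0.1]
0 [[361.863706   152.0255933 ]
 [185.57293878  51.49275072]] [[622.19201888 254.23121779]
 [769.13907946 163.50054317]]
0.1 [[361.93028651 137.96258438]
 [182.87820487  36.5855718 ]] [[622.8141696  236.27710894]
 [770.98680928 145.88681963]]
0.13 [[361.66965708 133.99926707]
 [181.76404167  32.33763117]] [[622.67593467 230.60357129]
 [771.21638183 140.34931124]]
0.16 [[361.27623788 130.16237466]
 [180.50649065  28.20152184]] [[622.38574846 224.80703113]
 [771.29345344 134.70436243]]
```

View pics/e.png

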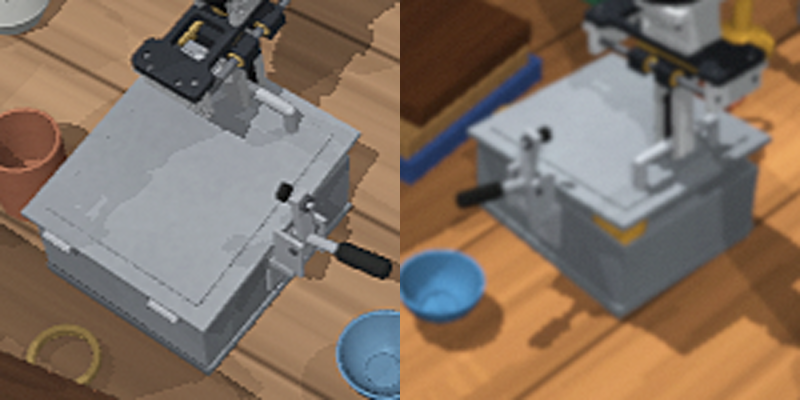

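The lid stands open. Its front corner is at (361,134) in scene and about (622,227) in side, matching the 0.13 rad predictions of (362,134) and (623,231). The clamp is open and the wares are undisturbed. I'll let it settle, then hand in.

```bash
python3 -m jog '[[0,0,0,0,0,0,0],[0,0,0,0,0,0,0],[0,0,0,0,0,0,0],[0,0,0,0,0,0,0],[0,0,0,0,0,0,0]]' && python3 -c "
from h import *
lift(.13); print(np.abs(env.state()['dq']).max()); env.sign_off()"
```

```text
time: 6.35
tcp_pos: [0.4628, -0.1363, 0.1471]
tcp_rot: [[0.059, 0.99, -0.129], [0.998, -0.059, 0.007], [-0.001, -0.129, -0.992]]
wrist_force: [5.5, -2.0, -3.7]
opening: 0.114
t 6.35 tcp case mm [-81.    0.6 147.1] F case [ 5.6 -1.7 -3.7] open 0.114
(np.float64(-80.7), np.float64(0.6), np.float64(147.7)) [ 0.   0.3 -0.6] [0.1 0.1 0.1]
0.0012706083979128727
the job is handed in; nothing more can be done
```

The job is handed in at 6.35 s on the robot's clock. The clamp is swung back open, and the arm is holding the lid still by its bar, slightly open.

- **Clamp:** I pushed the handle outward with closed fingers until about 21 N of upward force showed it at its stop. The pictures show the handle nearly level and the hold-down arm upright, off the lid.
- **Lid:** I gripped the bar at 50 N and raised it slowly along the hinge arc. The force read at the end of each short move peaked near 8 N (13 N was expected), then fell to about 4 N as the seal let go.
- **Final pose:** The tool has risen 24.8 mm at the bar and tilted 0.129 rad, so the gap at the front is about 29 mm. The lid corners in the scene and side pictures match 0.13 rad to within about 2 px. Joint speeds were near zero (0.001 rad/s).
- **Wares:** The mug, bowl and bangle look undisturbed in the last picture. The jug, sugar pot, candlestick and bottle were outside it, and I did not check them again.

One reading was off: the gripper closed on the bar about 4 mm higher than planned. The grip held, with the finger opening steady at 0.11.

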